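Put the carving handpiece in its case, shut the lid and clamp it

ROBOT

A 6-joint arm with a two-finger parallel gripper is mounted at the origin on the work surface. World frame = base frame: x ahead of the robot, y to its left, z up, the work surface at z = 0. Lengths are in m, angles in rad, forces in N, time in s.
With the tool pointing down it reaches from about 0.35 to 0.975 m from the base axis. Payload 4.9 kg.
Tool frame: the origin (TCP) lies midway between the tips of the shut fingers; the grasp point (between the pads) lies 19 mm behind it (ctrl.hold_point_z is the distance from the TCP to the grasp point, in m); z points along the fingers, y is the line along which they close (so a half turn about z gives the same grasp; the last joint's range is limited). The gripper opens to 85 mm and grips with 20 to 120 N. Pads are 22 mm wide; open, the fingers measure 114 mm over their backs; the gripper's body (76 mm by 85 mm) begins 54 mm behind the grasp point. The pads swing forward as they close: fully open they stand 13 mm farther back than shut.
Start: joints at [-1.468, 0.053, 1.613, -0, 1.476, -0.119], TCP at [0.137, -0.61, 0.231] pointing down, gripper open.
Joint ranges: [-3.01, 3.01], [-1.01, 2.22], [0.06, 2.58], [-1.02, 4.17], [0.09, 2.62], [-3.14, 3.14]. Speed limits (rad/s): [2.57, 2.57, 3.14, 3.14, 3.14, 3.14].

INTERFACE

Orientations are given as a rotation vector (axis times angle).
In Python, from station import status, viewer, finish_job, ctrl gives the robot as it stands.
- The arm moves only by the shell command python3 -m jog 'ROWS' [FORCE]. ROWS is JSON, a list of rows, each a list of 7 numbers: the turn, a rotation vector about the tool's x, y, z each as a share of 5 degrees, from -1 to 1, then the shift along the tool's x, y, z each as a share of 30 mm, from -1 to 1, then the opening, from -1 (shut) to 1 (fully open). A call has 1 to 5 rows; each row shifts and turns the commanded pose from where the row before left it, along the tool's axes as they then stand; what a row does not reach is not made up. A row lasts 1/8 s, in which the tool goes at most 62.5 mm and 10.7 degrees, less where a joint would pass 70% of its speed; a pose out of reach is approached as far as the arm can. A call with a number of a shift or a turn outside -1 to 1 is refused whole. A call with a gripper value outside its range is refused whole. The fingers move at their own pace and stop on an object; FORCE is the grip in N (left out, the last holds). Time passes only in rows, so rows that do not move let the fingers close. It gives the time, the measured TCP pose, the force, the opening and the grip force at its end, in the units of the state.
- status.get_obs(): the state, without advancing time (a new reading comes with each control period).
- viewer.get_image(name): name is "side" or "top" or "wrist"; returns a dict with "img" (400x640x3 uint8, red, green, blue), "fovy" (degrees; the focal length in pixels is half the picture's height over the tangent of half this angle, whatever the lens; pixels are square), "cx", "cy" (the principal point, pixels), "rvec" (rotation vector, rad) and "tvec" (3), from world to camera coordinates, as OpenCV has them. Camera axes: x right, y down, z forward; pixel columns grow to the right and rows downward; lengths in m; the calibration is good to about 2 mm. A picture is of the moment at which its call begins. There is no depth.
- finish_job(): hands the job in; it is judged then, once.
The state is a dict: "t": time; "q": joint angles; "dq": joint speeds; "effort": joint torques, N m; "tool_pos": TCP position; "tool_rot": TCP orientation; "contact_force": force on the tool from outside, world axes, zero at the start; "wrist_torque": the same for the moment, N m; "opening": finger opening in m; "grip_force": force on a finger pad.
Only numpy, scipy, OpenCV 4.12 (cv2) and the standard library are available. Lean on these libraries where they do the work, as an engineer would, in place of code of your own. Each camera call takes 0.05 s, during which the arm holds its last target. There are 200 camera calls.

TASK

Put the carving handpiece away: lay it gently in the wooden case under the half-open lid, body flat on the floor of the case and its slim nose resting between the two small blocks, pointing to the front. Then shut the lid fully, and only then swing the clamp arm on the side of the case all the way down onto it. Use no brute force on the handpiece, lid or clamp, and leave everything else on the bench where it is.

Things in the scene. Friction and masses are not known exactly. Their poses are not given: they have to be found in the camera images.
- handpiece: cordless carving handpiece, 156 mm long, 0.3 kg: grey rectangular body 92 (x) x 38 (y) x 42 mm (z) with a slim round black nose on its -x end (24 mm diameter, 50 long, axis 21 mm above the underside) and a steel collet (12 mm thick, 14 long). Origin: centre of the underside of the grey body; z up as it lies on the bench
- nose_tip (a point): tip of the handpiece's collet, 110 mm from the handpiece origin along its -x, 21 mm above its underside
- case: wooden tool case, open tray 192 (x) x 170 (y) x 60 mm high, fixed; origin: centre of its underside, z up, front = -x side (turned to the robot's left). Walls 8, floor 6 mm thick. Front wall only 36 mm high over a 70 mm wide finger notch in its middle. Outside the +y wall a post (x -22 to 22, y 87 to 135, 62 mm high) carries the clamp
- nose_rest (a point): on the case floor (x = -32.5, y = 0, z = 6 mm of the case), middle of a 32 mm wide slot between two small wooden blocks 25 mm long (x), 22 wide, 25 high. The nose lies in this slot, pointing to the front; the grey body lies flat on the floor behind the blocks: handpiece origin at x = 22 to 42, y = 0, z = 6 mm of the case
- lid (a joint): lid angle: 0 = shut, flat on the rim; grows as it opens, stops at 1.05. Wooden frame with a clear pane, 202 (from the hinge) x 170 x 10 mm thick, hinged at the top of the case's back (+x) wall; shut, its edge stands 10 mm proud of the front wall. Half open it leans over the back of the tray. Stiff hinge: it stays where it is left
- lid_hinge (a point): middle of the lid's hinge line: x = 96, z = 60 mm of the case; the lid's underside lies on it
- lid_edge (a point): middle of the lid's free edge, on its upper (outer) face
- clamp (a joint): clamp arm angle: 0 = down, lying level across the lid; about 1.57 = upright, up to 1.9 = leaning outward. Stiff: it stays where it is left
- clamp_pivot (a point): clamp arm's pivot (axis along the case's x): x = 0, y = 120, z = 83.5 mm of the case. The steel arm is a bar 24 mm wide (x) and 12 mm thick, its centre line through the pivot, reaching 95 mm from it; down, it points to the case's -y with a rubber foot under it on the lid
- clamp_tip (a point): free end of the clamp arm, on its outer face (the upper face when down)
- offcut: dark wood offcut, a plain bar 150 x 40 x 40 mm, lying on the bench; not part of the job. Bystander. Origin: centre of its underside
- gourd_bowl: round bowl cut from a pale gourd, 140 mm across, 65 high. Bystander. Origin: centre of its underside
- gourd: small dark pear-shaped gourd standing up, 92 mm across, 131 high. Bystander. Origin: centre of its underside
- sanding_block: cork sanding block 75 x 45 x 28 mm. Bystander. Origin: centre of its underside
- brush: brush lying flat. Bystander. Origin on its underside, x along it
- glue: glass jar 52 mm across, 110 high. Bystander. Origin: centre of its underside
- mug: white mug, 76 mm across, 90 high. Bystander. Origin: centre of its underside
There are look-alikes about, which are no part of the job. What is shaped like the handpiece but green is not meant.

How it is judged:
By the outcome, as a careful person would: the job done as asked, in the order asked, and still so for the second after the job is handed in, with the robot touching nothing.
It also fails if it takes over 69 s, if anything falls off the work surface, if the arm or the gripper's body presses on something with over 40 N, if the wrist force passes 120 N, or if a joint passes its speed limit or range.

## Working session

There is one attempt and no reset: what is moved stays moved. The work goes in short steps, Python scripts to look and compute and a shell command to move; the robot and the scene stay as the last step left them, time stands still between calls to the robot, and variables do not carry over. Pictures are saved under pics/ and viewed, at most 10 in all, crops included, and the job is handed in when it is done.

```bash
ls; mkdir -p pics
python3 - <<'E'
from station import status, viewer, ctrl
import cv2,pickle,numpy as np
D={}
for n in ["side","top","wrist"]:
    d=viewer.get_image(n); D[n]=d
    print(n,d["fovy"],d["cx"],d["cy"],d["rvec"],d["tvec"], [k for k in d if k!="img"])
pickle.dump(D,open("v0.pkl","wb"))
cv2.imwrite("pics/top0.png",cv2.resize(D["top"]["img"][...,::-1],(800,500)))
cv2.imwrite("pics/side0.png",cv2.resize(D["side"]["img"][...,::-1],(800,500)))
print(status.get_obs(),ctrl.hold_point_z,[a for a in dir(ctrl) if a[0]!='_'])
E
```

```text
pics
side 43.73100850620568 323.38219742131713 194.7597816299157 [ 1.02100145 -2.48255855  0.97530608] [0.40791183 0.3344539  1.01828533] ['fovy', 'cx', 'cy', 'rvec', 'tvec']
top 43.782602641947086 321.9587705422355 200.29923874638945 [ 2.1268266  -2.12268593  0.23076963] [0.01255169 0.55304935 1.34516235] ['fovy', 'cx', 'cy', 'rvec', 'tvec']
wrist 65.24005948684254 319.11723066860276 200.56499086736585 [-2.27744672  1.82232267  0.25379397] [-0.62376792 -0.03420497  0.37867711] ['fovy', 'cx', 'cy', 'rvec', 'tvec']
{'t': 0.15, 'q': array([-1.46801178e+00,  5.32533948e-02,  1.61399958e+00, -3.06054837e-05,
        1.47600211e+00, -1.19007989e-01]), 'dq': array([ 1.79861633e-03, -1.27327417e-03, -5.03085133e-03, -3.67120720e-04,
        9.89369741e-04,  4.72292119e-05]), 'effort': array([-2.24739233e-04, -3.94242954e+01, -3.70722592e+01, -1.63597874e-04,
        4.72150030e-03, -3.93383289e-06]), 'tool_pos': array([ 0.13742243, -0.60919535,  0.23030303]), 'tool_rot': array([-3.12064190e+00, -3.47497822e-01,  2.66574837e-05]), 'contact_force': array([-0.2481991 ,  0.09672583, -0.43043773]), 'wrist_torque': array([-0.00454708,  0.01018469,  0.00809325]), 'grip_force': 0.0, 'opening': 0.08517001297668991} 0.0187 ['MotionError', 'hold_point_z']
```

View pics/top0.png

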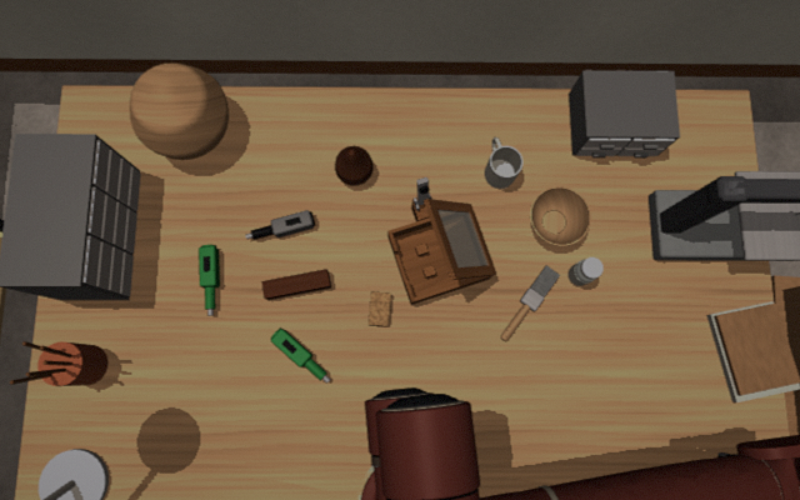

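View pics/side0.png

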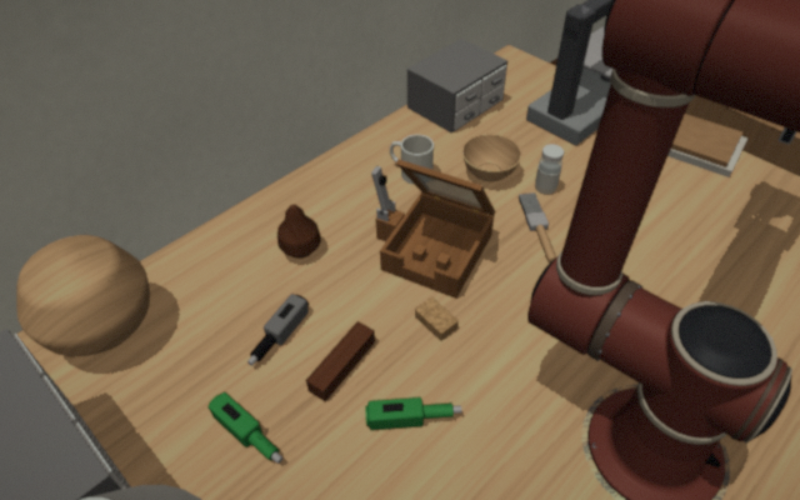

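Candidates (800-px top view): the grey one at (282,226), green at (208,280) and green at (302,355). The dark offcut is at (297,285). I choose the grey one and check it in a close crop along with the case.

```bash
cat > h.py <<'E'
import numpy as np, cv2, pickle
from scipy.spatial.transform import Rotation as R
def K(d):
    f=200/np.tan(np.radians(d["fovy"])/2); return np.array([[f,0,d["cx"]],[0,f,d["cy"]],[0,0,1.]])
def proj(d,P): return cv2.projectPoints(np.atleast_2d(np.asarray(P,float)),np.array(d["rvec"]),np.array(d["tvec"]),K(d),None)[0][:,0]
def back(d,uv,z):
    Rm=R.from_rotvec(d["rvec"]).as_matrix(); c=-Rm.T@d["tvec"]
    r=Rm.T@np.linalg.inv(K(d))@np.array([uv[0],uv[1],1.]); return c+r*(z-c[2])/r[2]
def crop(d,x,y,w,h,s): return cv2.resize(d["img"][y:y+h,x:x+w,::-1],None,fx=s,fy=s,interpolation=cv2.INTER_CUBIC)
E
python3 - <<'E'
from h import *
D=pickle.load(open("v0.pkl","rb"))
t,s=D["top"],D["side"]
a=np.hstack([crop(t,190,150,80,60,5),crop(t,300,135,100,75,4)])
b=np.hstack([crop(s,190,220,80,60,5),crop(s,290,120,120,120,2.5)[:300,:300],np.zeros((300,100,3),np.uint8)])
cv2.imwrite("pics/c1.png",np.vstack([a,b]))
for n,uv,z in [("nose",(248/1.25,237/1.25),.02),("tail",(313/1.25,216/1.25),.04),("casefl",(390/1.25,243/1.25),.06)]: print(n,back(t,uv,z))
E
```

```text
nose [0.5902215  0.36946304 0.02      ]
tail [0.63574189 0.2186654  0.04      ]
casefl [0.56881869 0.04169561 0.06      ]
```

View pics/c1.png

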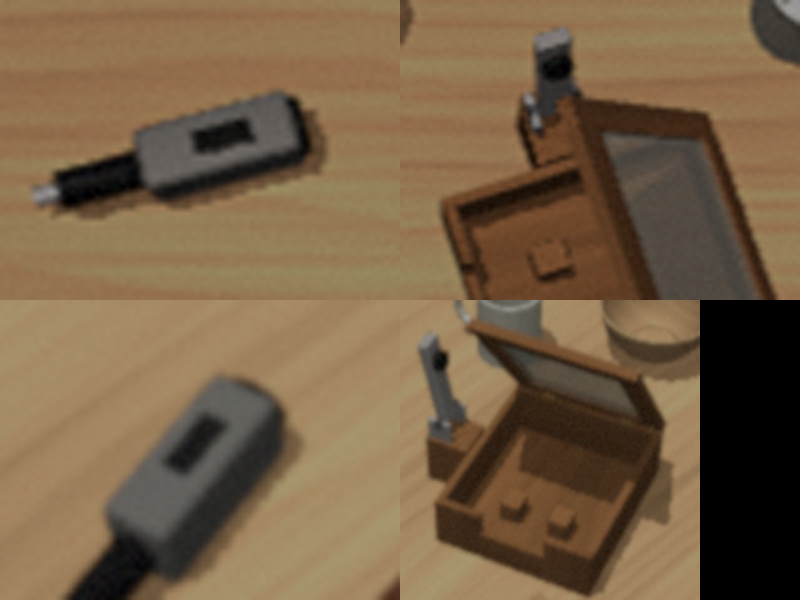

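The crop shows the grey handpiece (top-view native px 197–250, 168–190) with its nose to the left, so the choice is right. The case shows the lid half open and the clamp upright at about (338,143). Next I fit the poses.

```bash
cat > fit.py <<'E'
from h import *
from scipy.optimize import least_squares
D=pickle.load(open("v0.pkl","rb"))
t,s=D["top"],D["side"]
def T(p,P): 
    c,si=np.cos(p[2]),np.sin(p[2]); P=np.array(P,float)/1000
    return np.c_[c*P[:,0]-si*P[:,1]+p[0], si*P[:,0]+c*P[:,1]+p[1], P[:,2]]
hp=[[-46,19,42],[-46,-19,42],[46,19,42],[46,-19,42]]
th=[[217.2,176],[220.4,187.3],[246.8,168.6],[250,180.3]]
sh=[[211.6,263.6],[223,270],[233,236],[246,241]]
def rh(p): return np.r_[(proj(t,T(p,hp+[[-110,0,21]]))-(th+[[197,189]])).ravel(),(proj(s,T(p,hp))-sh).ravel()]
def lid(th,y,n=0): return [96-202*np.cos(th)+n*np.sin(th),y,60+202*np.sin(th)+n*np.cos(th)]
def rc(p):
    cl=[0,120-95*np.cos(p[4])+6*np.sin(p[4]),83.5+95*np.sin(p[4])+6*np.cos(p[4])]
    a=proj(t,T(p,[[-96,85,60],[-32.5,27,31],[-32.5,-27,31],lid(p[3],85,10),cl]))-[[310.7,185.7],[337.3,200.3],[344,217.6],[344.3,159.5],[338.2,143]]
    b=proj(s,T(p,[[-96,85,60],[-96,-85,0],[-96,85,0],[-32.5,27,31],[-32.5,-27,31],lid(p[3],85,5),lid(p[3],-85,5),cl]))-[[306,200],[365.2,238],[306,217.2],[336,196.8],[355,206],[318,129.2],[384.8,150.4],[302,134]]
    return np.r_[a.ravel(),b.ravel()]
if __name__=="__main__":
    r=least_squares(rh,[.62,.27,-1.28],loss="soft_l1"); print(r.x,np.round(rh(r.x),1))
    r=least_squares(rc,[.55,-.02,-1.28,.8,1.6],loss="soft_l1"); print(r.x,np.round(rc(r.x),1).reshape(-1,2))
E
python3 fit.py
python3 - <<'E'
from h import *
from station import status
o=status.get_obs(); print(R.from_rotvec(o['tool_rot']).as_matrix().round(3))
d=pickle.load(open("v0.pkl","rb"))["wrist"]
Rm=R.from_rotvec(d["rvec"]).as_matrix(); print("cam", -Rm.T@d["tvec"], Rm.T.round(3))
E
```

```text
[ 0.61796455  0.26898516 -1.3018672 ] [-2.   0.4 -2.2  1.7 -0.2 -0.3 -0.2  0.4 -0.6  1.  -1.9 -2.3  0.  -1.9
  0.8 -2.3  0.8 -1.2]
[ 0.54415624 -0.07173108 -1.25876509  0.95646664  1.75101632] [[-0.1 -0.6]
 [ 0.6 -0.6]
 [-0.2 -0.2]
 [-2.   0.1]
 [ 0.4  0.8]
 [-1.5 -0.4]
 [ 0.6  0.7]
 [-0.7 -1.9]
 [ 0.5  1.6]
 [ 0.6 -0.6]
 [ 0.3 -0.5]
 [ 1.1  0.1]
 [-1.2  0.6]]
[[ 0.976  0.22  -0.   ]
 [ 0.22  -0.976  0.002]
 [ 0.    -0.002 -1.   ]]
cam [ 0.20507585 -0.59373165  0.37293348] [[ 0.219 -0.939 -0.265]
 [-0.976 -0.211 -0.058]
 [-0.001  0.272 -0.962]]
```

```bash
cat > plan.py <<'E'
"""python3 plan.py x y z heading_deg tilt_deg n : constant row leading there in n rows (relative to measured pose)"""
import sys; from h import *
from station import status
def Rt(h,a): 
    c,s=np.cos(np.radians(h)),np.sin(np.radians(h))
    return R.from_matrix(np.array([[c,s,0],[s,-c,0],[0,0,-1.]]))*R.from_rotvec([0,-np.radians(a),0])
def go(p,h,a,n,p0=None,R0=None):
    if p0 is None: o=status.get_obs(); p0,R0=o["tool_pos"],R.from_rotvec(o["tool_rot"])
    w=(R0.inv()*Rt(h,a)).as_rotvec()/n; S=sum(R.from_rotvec(w*k).as_matrix() for k in range(n))
    d=np.linalg.solve(S,R0.inv().apply(np.array(p)-p0))
    print(f"n={n}",np.r_[w/np.radians(5),d/.03].round(2).tolist())
    return np.array(p),Rt(h,a)
if __name__=="__main__":
    # args in groups of 6: waypoints
    v=list(map(float,sys.argv[1:])); p=Q=None
    for i in range(0,len(v),6): p,Q=go(v[i:i+3],v[i+3],v[i+4],int(v[i+5]),p,Q)
E
python3 plan.py .137 -.61 .36 12.7 0 5  .60 .28 .36 105.4 0 40
python3 -m jog '[[0,0,0,0,0,-0.8,1],[0,0,0,0,0,-0.8,1],[0,0,0,0,0,-0.8,1],[0,0,0,0,0,-0.8,1],[0,0,0,0,0,-0.8,1]]'
```

```text
n=5 [-0.0, -0.0, 0.0, -0.0, 0.0, -0.86]
n=40 [0.0, 0.0, -0.46, 0.93, -0.08, 0.0]
t: 0.78
tool_pos: [0.1375, -0.6095, 0.3515]
tool_rot: [-3.121, -0.348, 0.0]
contact_force: [-0.9, -0.5, 0.5]
opening: 0.0857
grip_force: 0.0
```

```bash
python3 -m jog '[[0,0,-0.46,0.93,-0.08,0,1],[0,0,-0.46,0.93,-0.08,0,1],[0,0,-0.46,0.93,-0.08,0,1],[0,0,-0.46,0.93,-0.08,0,1],[0,0,-0.46,0.93,-0.08,0,1]]' | grep tool_
python3 -m jog '[[0,0,-0.46,0.93,-0.08,0,1],[0,0,-0.46,0.93,-0.08,0,1],[0,0,-0.46,0.93,-0.08,0,1],[0,0,-0.46,0.93,-0.08,0,1],[0,0,-0.46,0.93,-0.08,0,1]]' | grep tool_
python3 -m jog '[[0,0,-0.46,0.93,-0.08,0,1],[0,0,-0.46,0.93,-0.08,0,1],[0,0,-0.46,0.93,-0.08,0,1],[0,0,-0.46,0.93,-0.08,0,1],[0,0,-0.46,0.93,-0.08,0,1]]' | grep tool_
python3 -m jog '[[0,0,-0.46,0.93,-0.08,0,1],[0,0,-0.46,0.93,-0.08,0,1],[0,0,-0.46,0.93,-0.08,0,1],[0,0,-0.46,0.93,-0.08,0,1],[0,0,-0.46,0.93,-0.08,0,1]]' | grep tool_
python3 - <<'E'
from h import *; from station import viewer,status
d=viewer.get_image("wrist"); pickle.dump(d,open("w1.pkl","wb")); cv2.imwrite("pics/w1.png",d["img"][...,::-1]); print(status.get_obs()["q"])
E
python3 -m jog '[[0,0,-0.46,0.93,-0.08,0,1],[0,0,-0.46,0.93,-0.08,0,1],[0,0,-0.46,0.93,-0.08,0,1],[0,0,-0.46,0.93,-0.08,0,1],[0,0,-0.46,0.93,-0.08,0,1]]' | grep tool_
python3 -m jog '[[0,0,-0.46,0.93,-0.08,0,1],[0,0,-0.46,0.93,-0.08,0,1],[0,0,-0.46,0.93,-0.08,0,1],[0,0,-0.46,0.93,-0.08,0,1],[0,0,-0.46,0.93,-0.08,0,1]]' | grep tool_
python3 -m jog '[[0,0,-0.46,0.93,-0.08,0,1],[0,0,-0.46,0.93,-0.08,0,1],[0,0,-0.46,0.93,-0.08,0,1],[0,0,-0.46,0.93,-0.08,0,1],[0,0,-0.46,0.93,-0.08,0,1]]' | grep tool_
python3 plan.py .60 .28 .30 105.4 0 6
```

```text
tool_pos: [0.2677, -0.5562, 0.3507]
tool_rot: [-3.07, -0.661, 0.0]
tool_pos: [0.3838, -0.4785, 0.3507]
tool_rot: [-2.989, -0.965, 0.0]
tool_pos: [0.4821, -0.3792, 0.3507]
tool_rot: [-2.877, -1.259, 0.0]
tool_pos: [0.5586, -0.2622, 0.3507]
tool_rot: [-2.737, -1.541, 0.001]
[-0.55548878 -0.00848864  1.47889973  0.00260872  1.67221631 -0.01448346]
tool_pos: [0.6102, -0.1326, 0.3508]
tool_rot: [-2.569, -1.808, 0.001]
tool_pos: [0.6351, 0.0049, 0.3508]
tool_rot: [-2.375, -2.056, 0.001]
tool_pos: [0.6319, 0.1447, 0.3507]
tool_rot: [-2.157, -2.283, 0.001]
n=6 [-0.0, 0.0, -0.4, 0.77, -0.07, 0.28]
```

```bash
python3 -m jog '[[0,0,-0.4,0.77,-0.07,0.28,1],[0,0,-0.4,0.77,-0.07,0.28,1],[0,0,-0.4,0.77,-0.07,0.28,1],[0,0,-0.4,0.77,-0.07,0.28,1],[0,0,-0.4,0.77,-0.07,0.28,1]]' | grep tool_
python3 -m jog '[[0,0,-0.4,0.77,-0.07,0.28,1],[0,0,0,0,0,0,1]]' | grep tool_
python3 - <<'E'
from h import *; from station import viewer,status
d=viewer.get_image("wrist"); pickle.dump(d,open("w2.pkl","wb"))
w1=pickle.load(open("w1.pkl","rb"))
print(status.get_obs()["q"])
cv2.imwrite("pics/w12.png",np.hstack([cv2.resize(w1["img"],(400,250)),cv2.resize(d["img"],(400,250))])[...,::-1])
cv2.imwrite("pics/w2.png",cv2.resize(d["img"][...,::-1],(800,500),interpolation=cv2.INTER_CUBIC))
E
```

```text
tool_pos: [0.6068, 0.2586, 0.3085]
tool_rot: [-1.948, -2.464, 0.0]
tool_pos: [0.5988, 0.2808, 0.2996]
tool_rot: [-1.904, -2.498, 0.002]
[ 3.24667644e-01  1.07508757e-01  1.44095600e+00 -4.92744815e-04
  1.59388396e+00  5.77809526e-02]
```

View pics/w2.png

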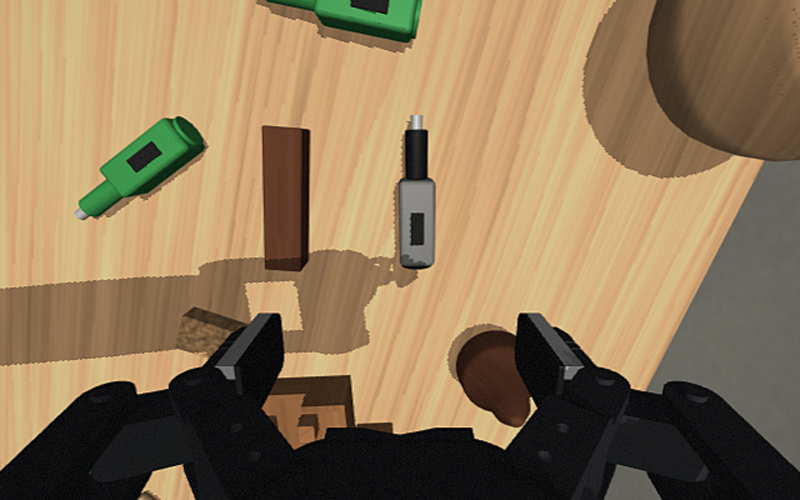

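View pics/w1.png

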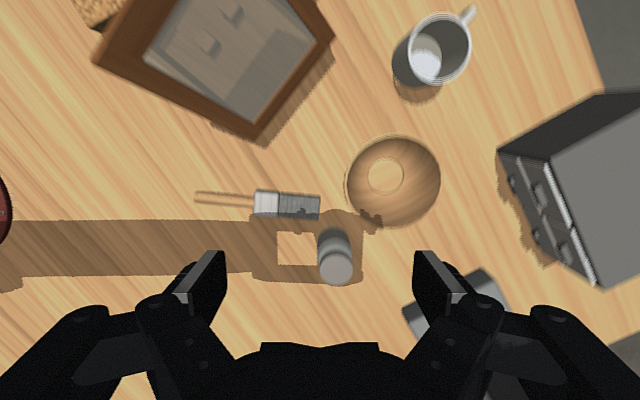

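Wrist view: the grey handpiece lies nearly vertical, tip (417,116), body x 400–435, y 179–265 (800-px scale). The offcut at 262–309 leaves clearance. Next I refine with this view and check the case model against w1.

```bash
cat > fit2.py <<'E'
from fit import *
w1=pickle.load(open("w1.pkl","rb"));w2=pickle.load(open("w2.pkl","rb"))
wp=np.array([[417,115],[417,130]])/1.25
body=np.array([[400.5,180],[434.5,180],[401,262],[434.5,262]])/1.25
def rw(p): return np.r_[(proj(w2,T(p,[[-110,0,21],[-96,0,21]]))-wp).ravel(),(proj(w2,T(p,[[-46,-19,42],[-46,19,42],[46,-19,42],[46,19,42]]))-body).ravel()]
r=least_squares(rw,[.618,.269,-1.3],loss="soft_l1"); print(r.x,rw(r.x).round(1))
p=np.array([0.54415624,-0.07173108,-1.25876509,0.95646664,1.75])
for n in (0,10):
  print(n,proj(w1,T(p,[lid(p[3],85,n),lid(p[3],-85,n),[96+n*np.sin(p[3]),85,60+n*np.cos(p[3])],[96+n*np.sin(p[3]),-85,60+n*np.cos(p[3])]])).round(0).tolist())
E
python3 fit2.py
```

```text
[ 0.62174643  0.27119157 -1.29168449] [-0.  -0.6 -0.  -1.1 -1.2 -0.   1.7 -0.4 -0.8  3.5  0.7  3.2]
0 [[215.0, -136.0], [90.0, 67.0], [333.0, 40.0], [250.0, 143.0]]
10 [[222.0, -133.0], [94.0, 73.0], [338.0, 44.0], [254.0, 148.0]]
```

```bash
cat > g.py <<'E'
from plan import *
import sys
def tcp(base,loc,h,a,back=0):
    """base=(x,y,yaw) object frame; loc = TCP in object mm; back = retreat along tool z mm"""
    c,s=np.cos(base[2]),np.sin(base[2]); l=np.array(loc)/1000
    return np.array([base[0]+c*l[0]-s*l[1],base[1]+s*l[0]+c*l[1],l[2]])-Rt(h,a).as_matrix()[:,2]*back/1000
E
python3 - <<'E'
from g import *
H=(.6210,.2705,-1.295); h=np.degrees(H[2])+180
a=tcp(H,(-13.3,0,13),h,35,90); b=tcp(H,(-13.3,0,13),h,35)
print(a,b); p,Q=go(a,h,35,8); go(b,h,35,6,p,Q)
E
```

```text
[0.60332091 0.33296839 0.08672368] [0.61737823 0.28329738 0.013     ]
n=8 [-0.0, -0.87, -0.01, 0.44, 0.07, 0.82]
n=6 [0.0, 0.0, 0.0, 0.0, -0.0, 0.5]
```

```bash
python3 -m jog '[[0,-0.87,-0.01,0.44,0.07,0.82,1],[0,-0.87,-0.01,0.44,0.07,0.82,1],[0,-0.87,-0.01,0.44,0.07,0.82,1],[0,-0.87,-0.01,0.44,0.07,0.82,1],[0,-0.87,-0.01,0.44,0.07,0.82,1]]' | grep tool_
python3 -m jog '[[0,-0.87,-0.01,0.44,0.07,0.82,1],[0,-0.87,-0.01,0.44,0.07,0.82,1],[0,-0.87,-0.01,0.44,0.07,0.82,1],[0,0,0,0,0,0,1],[0,0,0,0,0,0,1]]'
python3 - <<'E'
from g import *
from station import viewer
H=(.6210,.2705,-1.295); h=np.degrees(H[2])+180
b=tcp(H,(-13.3,0,13),h,35); go(b,h,35,6)
d=viewer.get_image("wrist"); pickle.dump(d,open("w3.pkl","wb")); cv2.imwrite("pics/w3.png",d["img"][...,::-1])
print(proj(d,[tcp(H,l,0,0) for l in ([-110,0,21],[-46,-19,42],[-46,19,42],[46,-19,42],[46,19,42])]).round())
E
```

```text
tool_pos: [0.5987, 0.3265, 0.1704]
tool_rot: [1.708, 2.242, -0.329]
t: 7.38
tool_pos: [0.6041, 0.3312, 0.0883]
tool_rot: [1.582, 2.082, -0.495]
contact_force: [0.1, 0.3, 0.4]
opening: 0.0854
grip_force: 0.0
n=6 [-0.0, -0.01, -0.01, 0.01, -0.0, 0.5]
[[317.  96.]
 [288. 205.]
 [348. 205.]
 [297. 271.]
 [341. 271.]]
```

View pics/w3.png

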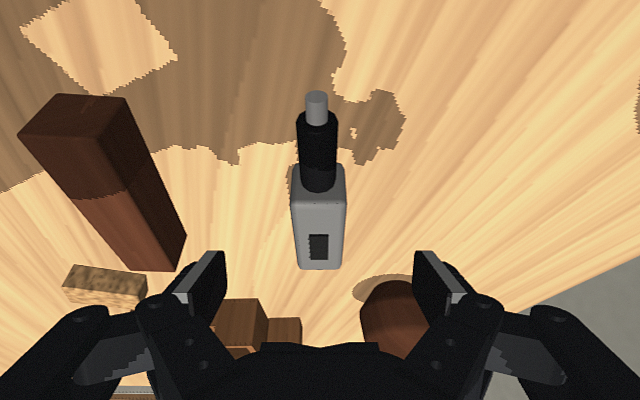

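```bash
python3 -m jog '[[0,0,0,0,0,0.5,1],[0,0,0,0,0,0.5,1],[0,0,0,0,0,0.5,1],[0,0,0,0,0,0.5,1],[0,0,0,0,0,0.5,1]]' | grep -E 'tool_pos|contact'
python3 -m jog '[[0,0,0,0,0,0.5,1],[0,0,0,0,0,0,1],[0,0,0,0,0,0,-0.3],[0,0,0,0,0,0,-0.5],[0,0,0,0,0,0,-0.6]]' 30
python3 -m jog '[[0,0,0,0,0,0,-1],[0,0,0,0,0,0,-1]]' 30
```

```text
tool_pos: [0.6143, 0.2892, 0.0238]
contact_force: [-0.3, 0.4, 0.3]
t: 8.68
tool_pos: [0.617, 0.2825, 0.0135]
tool_rot: [1.58, 2.083, -0.496]
contact_force: [0.6, 0.7, -1.7]
opening: 0.0379
grip_force: 30.9
t: 8.93
tool_pos: [0.617, 0.2825, 0.0135]
tool_rot: [1.581, 2.083, -0.495]
contact_force: [-0.8, 3.2, 3.5]
opening: 0.0377
grip_force: 31.5
```

```bash
python3 - <<'E'
from g import *
C=(.544,-.0717,-1.2588); h=np.degrees(C[2])+180
o=status.get_obs(); hh=np.degrees(-1.295)+180
p,Q=go(o["tool_pos"]+[0,0,.2],hh,35,9); print(tcp(C,(-130,0,215),h,35)); go(tcp(C,(-130,0,215),h,35),h,35,10,p,Q)
E
python3 -m jog '[[0,0,0,0.42,0,-0.6,-1],[0,0,0,0.42,0,-0.6,-1],[0,0,0,0.42,0,-0.6,-1],[0,0,0,0.42,0,-0.6,-1],[0,0,0,0.42,0,-0.6,-1]]'
```

```text
n=9 [-0.0, -0.01, -0.0, -0.42, -0.0, -0.61]
[0.5040953  0.05202395 0.215     ]
n=10 [-0.02, 0.0, -0.03, -0.52, -0.58, 0.36]
t: 9.55
tool_pos: [0.5884, 0.3828, 0.051]
tool_rot: [1.58, 2.084, -0.497]
contact_force: [0.1, 0.4, -2.9]
opening: 0.0374
grip_force: 31.1
```

I mistyped the x sign: the tool drifted forward while lifting. The forces stayed clean. I re-plan from here, up first.

```bash
python3 -m jog '[[0,0,0,-0.55,0,-0.8,-1],[0,0,0,-0.55,0,-0.8,-1],[0,0,0,-0.55,0,-0.8,-1],[0,0,0,-0.55,0,-0.8,-1],[0,0,0,-0.55,0,-0.8,-1]]'
python3 - <<'E'
from g import *
from station import viewer
C=(.544,-.0717,-1.2588); h=np.degrees(C[2])+180
go(tcp(C,(-130,0,215),h,35),h,35,12)
d=viewer.get_image("side"); t=viewer.get_image("top"); pickle.dump((d,t),open("v1.pkl","wb"))
a=pickle.load(open("v0.pkl","rb"))
for n,x,X,y,Y in (("side",160,240,300,380),): # green left in side view (native 167..230, 313..370)
    print(np.abs(d["img"][y:Y,x:X].astype(int)-a[n]["img"][y:Y,x:X]).mean(), [np.argwhere((i[y:Y,x:X,1].astype(int)-i[y:Y,x:X,0]>40)).mean(0).round(2) for i in (d["img"],a[n]["img"])])
E
```

```text
t: 10.18
tool_pos: [0.5893, 0.3816, 0.1988]
tool_rot: [1.582, 2.083, -0.497]
contact_force: [-0.0, 0.5, -3.3]
opening: 0.0375
grip_force: 31.1
n=12 [-0.02, -0.0, -0.03, -0.69, -0.49, 0.43]
24.2375 [array([39.71, 31.31]), array([38.84, 32.47])]
```

```bash
python3 -m jog '[[-0.02,0,-0.03,-0.69,-0.49,0.43,-1],[-0.02,0,-0.03,-0.69,-0.49,0.43,-1],[-0.02,0,-0.03,-0.69,-0.49,0.43,-1],[-0.02,0,-0.03,-0.69,-0.49,0.43,-1],[-0.02,0,-0.03,-0.69,-0.49,0.43,-1]]' | grep tool_
python3 -m jog '[[-0.02,0,-0.03,-0.69,-0.49,0.43,-1],[-0.02,0,-0.03,-0.69,-0.49,0.43,-1],[-0.02,0,-0.03,-0.69,-0.49,0.43,-1],[-0.02,0,-0.03,-0.69,-0.49,0.43,-1],[-0.02,0,-0.03,-0.69,-0.49,0.43,-1]]' | grep tool_
python3 -m jog '[[-0.02,0,-0.03,-0.69,-0.49,0.43,-1],[-0.02,0,-0.03,-0.69,-0.49,0.43,-1],[0,0,0,0,0,0,-1],[0,0,0,0,0,0,-1]]'
python3 - <<'E'
from g import *
from station import viewer
w=viewer.get_image("wrist");s=viewer.get_image("side");t=viewer.get_image("top"); pickle.dump((w,s,t),open("v2.pkl","wb"))
cv2.imwrite("pics/v2.png",np.vstack([cv2.resize(w["img"][60:310,120:520],(800,500),interpolation=cv2.INTER_CUBIC)])[...,::-1])
C=(.544,-.0717,-1.2588)
print(proj(w,[tcp(C,l,0,0) for l in ([-96,85,60],[-96,-85,60],[-96,35,36],[-96,-35,36],[-20,16,31],[-20,-16,31],[-45,16,31],[-45,-16,31],[-45,38,31],[-45,-38,31])]).round(1).tolist())
E
```

```text
tool_pos: [0.551, 0.2434, 0.2012]
tool_rot: [1.563, 2.095, -0.495]
tool_pos: [0.5159, 0.1057, 0.2076]
tool_rot: [1.545, 2.106, -0.49]
t: 12.02
tool_pos: [0.5032, 0.0516, 0.2106]
tool_rot: [1.539, 2.11, -0.486]
contact_force: [-0.2, 0.0, -1.1]
opening: 0.0378
grip_force: 31.3
[[416.1, 125.0], [225.2, 125.0], [357.8, 109.2], [283.3, 109.2], [334.6, 164.2], [306.5, 164.2], [335.4, 147.3], [305.7, 147.3], [355.9, 147.3], [285.2, 147.3]]
```

View pics/v2.png

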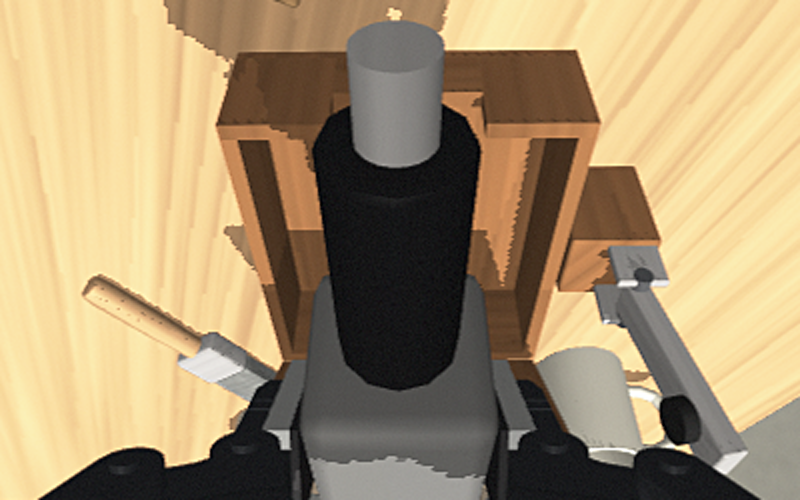

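Wrist view: case front corners at native (229,122.5) and (420,122.5), bottom (239,86) and (408.5,86). The handpiece is centred in the grip with its tip at (318,83). The clamp is upright on the right and leans outward. Next I refit.

```bash
cat > fit3.py <<'E'
from fit import T,lid; from g import *
from scipy.optimize import least_squares
w,s,t=pickle.load(open("v2.pkl","rb"))
cp=[[-96,-85,60],[-96,85,60],[-96,-85,0],[-96,85,0],[-88,-77,60],[-88,77,60],[-96,35,60]]
cu=[[229,122.5],[420,122.5],[239,86],[408.5,86],[240,129],[407.5,129],[363.5,122.5]]
f=lambda p:(proj(w,T(p,cp))-cu).ravel()
r=least_squares(f,[.544,-.072,-1.259],loss="soft_l1"); print("case wrist",r.x,f(r.x).round(1))
o=status.get_obs(); Rm=R.from_rotvec(o["tool_rot"]); q=o["tool_pos"]
# handpiece in hand: assume TCP at local L with tilt/heading from grasp; predict pixels
Hg=(.6210,.2705,-1.295); Rg=R.from_rotvec([1.581,2.083,-.495]); pg=np.array([.617,.2825,.0135])
hp=[[-110,0,21],[-96,0,21],[-46,-19,42],[-46,19,42]]
P=T(Hg,hp); L=Rg.inv().apply(P-pg); print("pred hp",proj(w,Rm.apply(L)+q).round(1).tolist())
o0=Rg.inv().apply(T(Hg,[[0,0,0]])-pg); print("hp origin now",Rm.apply(o0)+q)
E
python3 fit3.py
```

```text
case wrist [ 0.54605225 -0.06815333 -1.25944851] [-1.  -0.1  0.4 -0.   0.2 -0.1 -0.2 -0.2 -1.2  0.7  1.8  0.8  0.2 -0.1]
pred hp [[319.5, 83.2], [319.7, 129.9], [267.3, 279.8], [373.4, 279.7]]
hp origin now [[0.50795842 0.04022553 0.1975213 ]]
```

```bash
cat > place.py <<'E'
from g import *
C=(.5460,-.0682,-1.2594); h=np.degrees(C[2])+180
Hg=(.6210,.2705,-1.295); Rg=R.from_rotvec([1.581,2.083,-.495]); pg=np.array([.617,.2825,.0135])
hg=np.degrees(Hg[2])+180; c,s=np.cos(Hg[2]),np.sin(Hg[2]); d=pg-[Hg[0],Hg[1],0]
L=np.array([c*d[0]+s*d[1],-s*d[0]+c*d[1],d[2]])*1000
dev=Rt(hg,35).inv()*Rg
tilt=35
def at(x,D): return tcp(C,L+np.array([x,0,6+D]),h,tilt)
if __name__=="__main__":
    print(L,dev.as_rotvec(True).round(2))
    p,Q=go(at(-40,75),h,tilt,5); p,Q=go(at(30,27),h,tilt,8,p,Q); p,Q=go(at(30,3),h,tilt,5,p,Q)
E
python3 place.py
```

```text
[-12.63575685  -0.58107554  13.5       ] [0.13 0.25 0.16]
n=5 [-0.01, -0.01, 0.0, 0.03, 0.02, 0.92]
n=8 [0.0, 0.0, 0.0, -0.12, 0.0, 0.33]
n=5 [0.0, 0.0, 0.0, 0.09, 0.0, 0.13]
```

```bash
python3 -m jog '[[0,0,0,0.03,0.02,0.92,-1],[0,0,0,0.03,0.02,0.92,-1],[0,0,0,0.03,0.02,0.92,-1],[0,0,0,0.03,0.02,0.92,-1],[0,0,0,0.03,0.02,0.92,-1]]' | grep -E 'tool_pos|contact'
python3 -m jog '[[0,0,0,-0.12,0,0.33,-1],[0,0,0,-0.12,0,0.33,-1],[0,0,0,-0.12,0,0.33,-1],[0,0,0,-0.12,0,0.33,-1]]' | grep -E 'tool_pos|contact'
python3 - <<'E'
from place import *
p,Q=go(at(30,27),h,tilt,4); p,Q=go(at(30,3),h,tilt,5,p,Q)
E
```

```text
tool_pos: [0.5293, -0.019, 0.0946]
contact_force: [-0.8, -0.4, -2.6]
tool_pos: [0.54, -0.0523, 0.0715]
contact_force: [0.4, -1.1, -1.4]
n=4 [-0.01, -0.01, -0.0, -0.12, 0.0, 0.33]
n=5 [0.0, 0.0, 0.0, 0.09, 0.0, 0.13]
```

```bash
python3 -m jog '[[0,0,0,-0.12,0,0.33,-1],[0,0,0,-0.12,0,0.33,-1],[0,0,0,-0.12,0,0.33,-1],[0,0,0,-0.12,0,0.33,-1],[0,0,0,0,0,0,-1]]' | grep -E 'tool_pos|contact'
python3 - <<'E'
from place import *
from station import viewer
go(at(30,3),h,tilt,5)
w=viewer.get_image("wrist"); s=viewer.get_image("side"); pickle.dump((w,s),open("v3.pkl","wb"))
cv2.imwrite("pics/v3.png",np.hstack([cv2.resize(w["img"][0:300,120:520],(533,400),interpolation=cv2.INTER_CUBIC),cv2.resize(s["img"][110:250,290:383],(266,400),interpolation=cv2.INTER_CUBIC)])[...,::-1])
E
```

```text
tool_pos: [0.5493, -0.0855, 0.046]
contact_force: [-0.3, 0.3, -2.2]
n=5 [-0.01, -0.01, 0.0, 0.09, 0.01, 0.13]
```

View pics/v3.png

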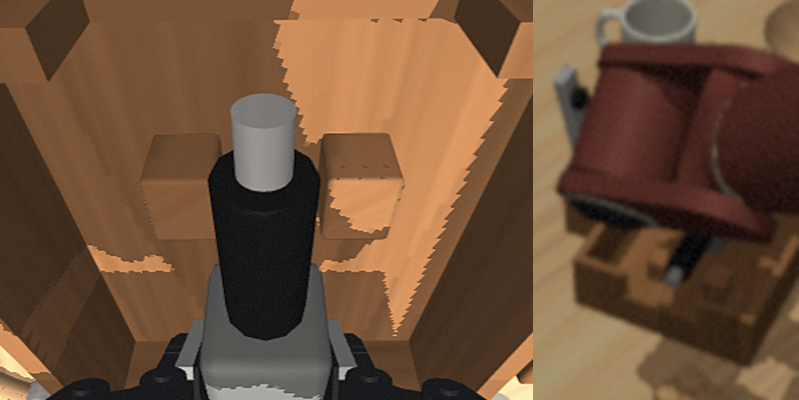

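The nose lies between the blocks, with the slot centre (269.5) about 1.5 mm right of the nose axis (264.5). I check the fore-aft relation numerically before lowering.

Run:
```python
from place import *; from fit import T
from scipy.optimize import least_squares
w,s=pickle.load(open("v3.pkl","rb"))
# block top corners: front(-45) outer, back(-20) outer, slot inner
u=np.array([[150,133],[393,133],[141,178],[404,178],[219,178],[320,178],[48,80],[498,78]])/1.333+[120,0]
m=[[-45,-38,31],[-45,38,31],[-20,-38,31],[-20,38,31],[-20,-16,31],[-20,16,31],[-88,-35,36],[-88,35,36]]
f=lambda p:(proj(w,T(p,m))-u).ravel()
r=least_squares(f,C,loss="soft_l1"); print(r.x,f(r.x).round(1))
o=status.get_obs(); Rm=R.from_rotvec(o["tool_rot"])
P=Rg.inv().apply(T(Hg,[[-110,0,21],[-46,0,0],[0,0,0]])-pg); X=Rm.apply(P)+o["tool_pos"]; print("hp",X.round(4).tolist(),proj(w,X).round(1).tolist())
b=r.x; c,s_=np.cos(b[2]),np.sin(b[2])
for x in X: d=x-[b[0],b[1],0]; print("in case mm",(np.array([c*d[0]+s_*d[1],-s_*d[0]+c*d[1],d[2]])*1000).round(1))
```

```text
[ 0.54098698 -0.05303691 -1.25996498] [ -21.9    0.3   21.4    0.3    1.9   21.9   -4.8   22.    -1.6   21.9
    2.9   22.    10.4 -118.9   -9.7 -118.3]
hp [[0.5203, 0.0079, 0.0541], [0.54, -0.053, 0.0332], [0.5541, -0.0968, 0.0332]] [[319.8, 83.7], [320.3, 192.0], [320.5, 246.3]]
in case mm [-64.4  -1.1  54.1]
in case mm [-0.3 -1.  33.2]
in case mm [45.7 -0.9 33.2]
```

Run:
```python
from place import *; from fit import T
from scipy.optimize import least_squares
w,s=pickle.load(open("v3.pkl","rb"))
u=np.array([[150,133],[393,133],[141,178],[404,178],[219,180],[320,180],[150,238],[388,238]])/1.333+[120,0]
m=[[-45,-38,6],[-45,38,6],[-45,-38,31],[-45,38,31],[-45,-16,31],[-45,16,31],[-20,-38,31],[-20,38,31]]
f=lambda p:(proj(w,T(p,m))-u).ravel()
r=least_squares(f,C,loss="soft_l1"); print(r.x,f(r.x).round(1))
o=status.get_obs(); Rm=R.from_rotvec(o["tool_rot"])
P=Rg.inv().apply(T(Hg,[[-110,0,21],[-46,0,0],[0,0,0]])-pg); X=Rm.apply(P)+o["tool_pos"]; print("hp",X.round(4).tolist(),proj(w,X).round(1).tolist())
b=r.x; c,s_=np.cos(b[2]),np.sin(b[2])
for x in X: d=x-[b[0],b[1],0]; print("in case mm",(np.array([c*d[0]+s_*d[1],-s_*d[0]+c*d[1],d[2]])*1000).round(1))
```

```text
[ 0.54546045 -0.06689914 -1.26168579] [ 0.9 -3.  -2.1 -2.7 -4.3  0.9  2.2  1.2 -3.9 -0.5  6.1 -0.4  2.9  1.8
 -0.8  2.2]
hp [[0.5203, 0.0079, 0.0541], [0.54, -0.053, 0.0332], [0.5541, -0.0968, 0.0332]] [[319.8, 83.7], [320.3, 192.0], [320.5, 246.3]]
in case mm [-78.9  -1.2  54.1]
in case mm [-14.9  -1.   33.2]
in case mm [31.1 -0.8 33.2]
```

```bash
python3 -m jog '[[0,0,0,0.09,0.01,0.13,-1],[0,0,0,0.09,0.01,0.13,-1],[0,0,0,0.09,0.01,0.13,-1],[0,0,0,0.09,0.01,0.13,-1],[0,0,0,0.09,0,0.13,-1]]' | grep -E 'tool_pos|contact'
python3 -m jog '[[0,0,0,0.02,0,0.03,-1],[0,0,0,0,0,0,-1]]' | grep -E 'tool_pos|contact'
```

```text
tool_pos: [0.5508, -0.0845, 0.0227]
contact_force: [-0.0, -0.1, -2.5]
tool_pos: [0.5508, -0.0846, 0.0219]
contact_force: [0.0, 0.9, -2.3]
```

```bash
python3 -m jog '[[0,0,0,0.02,0,0.03,-1],[0,0,0,0,0,0,-1]]' | grep -E 'tool_pos|contact'
python3 -m jog '[[0,0,0,0.02,0,0.02,-1],[0,0,0,0,0,0,-1]]' | grep -E 'tool_pos|contact'
python3 -m jog '[[0,0,0,0.01,0,0.01,-1],[0,0,0,0,0,0,-1]]' | grep -E 'tool_pos|contact'
```

```text
tool_pos: [0.5509, -0.0846, 0.021]
contact_force: [-0.0, 0.4, -3.4]
tool_pos: [0.5507, -0.0844, 0.02]
contact_force: [-0.0, 0.4, -2.6]
tool_pos: [0.5507, -0.0844, 0.0196]
contact_force: [-0.3, 0.1, -2.8]
```

```bash
python3 -m jog '[[0,0,0,0.01,0,0.02,-1],[0,0,0,0,0,0,-1]]' | grep -E 'tool_pos|contact'
python3 -m jog '[[0,0,0,0.01,0,0.02,-1],[0,0,0,0,0,0,-1]]' | grep -E 'tool_pos|contact'
```

```text
tool_pos: [0.551, -0.0845, 0.0195]
contact_force: [-3.0, 1.5, 2.4]
tool_pos: [0.5513, -0.0847, 0.0195]
contact_force: [-4.2, 2.1, 5.9]
```

```bash
python3 -m jog '[[0,0,0,0,0,0,0.1],[0,0,0,0,0,0,0.3],[0,0,0,0,0,0,0.3],[0,0,0,0,0,0,0.3]]'
python3 -m jog '[[0,0,0,0,0,-0.3,0.3],[0,0,0,0,0,-0.6,0.3],[0,0,0,0,0,-0.9,0.3],[0,0,0,0,0,-0.9,0.3],[0,0,0,0,0,-0.9,0.3]]' | grep -E 'tool_pos|contact'
python3 -m jog '[[0,0,0,0.3,0,-0.9,0.3],[0,0,0,0.4,0,-0.9,0.3],[0,0,0,0.5,0,-0.9,0.3],[0,0,0,0.5,0,-0.9,0.3],[0,0,0,0,0,0,0.3]]' | grep -E 'tool_pos|contact|t:'
python3 - <<'E'
from place import *
from station import viewer
w=viewer.get_image("wrist"); s=viewer.get_image("side");t=viewer.get_image("top"); pickle.dump((w,s,t),open("v4.pkl","wb"))
cv2.imwrite("pics/v4.png",np.hstack([cv2.resize(w["img"][0:300,120:520],(533,400),interpolation=cv2.INTER_CUBIC),cv2.resize(s["img"][110:250,290:383],(266,400),interpolation=cv2.INTER_CUBIC)])[...,::-1])
E
```

```text
t: 16.65
tool_pos: [0.5508, -0.0846, 0.0182]
tool_rot: [1.538, 2.109, -0.485]
contact_force: [-0.4, 0.3, 0.8]
opening: 0.0554
grip_force: 0.0
tool_pos: [0.5322, -0.0246, 0.109]
contact_force: [-0.2, 0.5, 1.1]
t: 17.9
tool_pos: [0.5015, 0.0749, 0.1691]
tool_rot: [1.535, 2.11, -0.479]
contact_force: [-0.3, -0.1, 0.3]
```

View pics/v4.png

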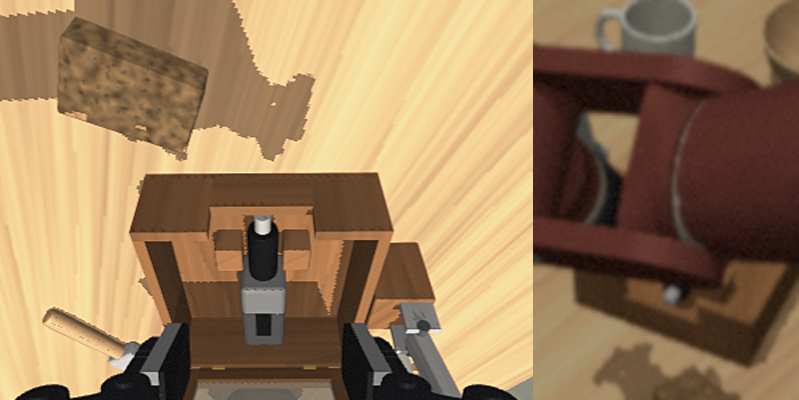

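The handpiece lies flat in the slot (nose between the blocks, collet at (263,222)) and the gripper is clear. Next: shut the fingers, go over the lid and push it shut from behind.

```bash
cat > lidp.py <<'E'
from g import *
C=(.5456,-.0675,-1.2600); h=np.degrees(C[2])+180
def lp(th,off,r=188,y=-20,k=.7):
    a=-np.degrees(th)*k
    return tcp(C,(96-r*np.cos(th)+(10+off)*np.sin(th),y,60+r*np.sin(th)+(10+off)*np.cos(th)),h,a),a
E
python3 - <<'E'
from lidp import *
p,Q=go(tcp(C,(-80,-20,390),h,0),h,0,10)
x,a=lp(.95,70); print(x,a); p,Q=go(x,h,a,10,p,Q)
x,a=lp(.95,10); p,Q=go(x,h,a,4,p,Q)
E
```

```text
n=10 [-0.0, 0.7, -0.0, -0.46, -0.07, -0.64]
[ 0.54237407 -0.12285542  0.25945676] -38.10169337619974
n=10 [0.0, 0.76, 0.0, -0.56, 0.0, 0.29]
n=4 [0.0, 0.0, 0.0, 0.14, -0.0, 0.48]
```

```bash
python3 -m jog '[[0,0.7,0,-0.46,-0.07,-0.64,-1],[0,0.7,0,-0.46,-0.07,-0.64,-1],[0,0.7,0,-0.46,-0.07,-0.64,-1],[0,0.7,0,-0.46,-0.07,-0.64,-1],[0,0.7,0,-0.46,-0.07,-0.64,-1]]' | grep -E 'tool_|contact'
python3 -m jog '[[0,0.7,0,-0.46,-0.07,-0.64,-1],[0,0.7,0,-0.46,-0.07,-0.64,-1],[0,0.7,0,-0.46,-0.07,-0.64,-1],[0,0.7,0,-0.46,-0.07,-0.64,-1],[0,0.7,0,-0.46,-0.07,-0.64,-1]]' | grep -E 'tool_|contact'
python3 - <<'E'
from lidp import *
x,a=lp(.95,70); p,Q=go(x,h,a,10)
x,a=lp(.95,10); p,Q=go(x,h,a,4,p,Q)
E
```

```text
tool_pos: [0.4958, 0.0533, 0.2834]
tool_rot: [1.705, 2.334, -0.262]
contact_force: [-0.6, -0.0, 0.9]
tool_pos: [0.5016, 0.0018, 0.3897]
tool_rot: [-1.85, -2.531, -0.001]
contact_force: [-0.4, 0.3, -0.3]
n=10 [-0.0, 0.76, -0.0, -0.56, 0.0, 0.29]
n=4 [0.0, 0.0, 0.0, 0.14, -0.0, 0.48]
```

```bash
python3 -m jog '[[0,0.76,0,-0.56,0,0.29,-1],[0,0.76,0,-0.56,0,0.29,-1],[0,0.76,0,-0.56,0,0.29,-1],[0,0.76,0,-0.56,0,0.29,-1],[0,0.76,0,-0.56,0,0.29,-1]]' | grep -E 'tool_|contact'
python3 -m jog '[[0,0.76,0,-0.56,0,0.29,-1],[0,0.76,0,-0.56,0,0.29,-1],[0,0.76,0,-0.56,0,0.29,-1],[0,0.76,0,-0.56,0,0.29,-1],[0,0.76,0,-0.56,0,0.29,-1]]' | grep -E 'tool_|contact'
python3 -m jog '[[0,0,0,0.14,0,0.48,-1],[0,0,0,0.14,0,0.48,-1],[0,0,0,0.14,0,0.48,-1],[0,0,0,0,0,0,-1]]' | grep -E 'tool_|contact|t:'
python3 - <<'E'
from lidp import *
from station import viewer
o=status.get_obs(); print(o["q"])
p=Q=None
for th,n in ((.95,3),(.7,6),(.45,6),(.2,6),(0.03,5)):
    x,a=lp(th,0); p,Q=go(x,h,a,n,p,Q)
t=viewer.get_image("top"); s=viewer.get_image("side"); pickle.dump((s,t),open("v5.pkl","wb"))
E
```

```text
tool_pos: [0.5248, -0.0718, 0.3344]
tool_rot: [-1.685, -2.303, -0.283]
contact_force: [1.2, 0.1, -0.3]
tool_pos: [0.5412, -0.1242, 0.2578]
tool_rot: [-1.507, -2.058, -0.52]
contact_force: [-0.3, 0.6, -0.6]
t: 21.05
tool_pos: [0.5298, -0.0865, 0.2328]
tool_rot: [-1.504, -2.062, -0.517]
contact_force: [0.4, 0.2, -0.1]
[-0.52312088  0.11702062  1.64362431  0.44888961  1.87901228 -0.80575782]
n=3 [-0.01, -0.01, -0.0, 0.06, 0.01, 0.25]
n=6 [-0.0, -0.33, -0.0, 0.07, -0.0, 0.25]
n=6 [0.0, -0.33, 0.0, 0.05, 0.0, 0.26]
n=6 [0.0, -0.33, 0.0, 0.04, -0.0, 0.26]
n=5 [0.0, -0.27, 0.0, 0.02, 0.0, 0.21]
```

```bash
python3 -m jog '[[0,0,0,0.06,0,0.25,-1],[0,0,0,0.06,0,0.25,-1],[0,0,0,0.06,0,0.25,-1]]' | grep -E 'tool_pos|contact'
python3 -m jog '[[0,-0.33,0,0.07,0,0.25,-1],[0,-0.33,0,0.07,0,0.25,-1],[0,-0.33,0,0.07,0,0.25,-1]]' | grep -E 'tool_pos|contact'
python3 -m jog '[[0,-0.33,0,0.07,0,0.25,-1],[0,-0.33,0,0.07,0,0.25,-1],[0,-0.33,0,0.07,0,0.25,-1]]' | grep -E 'tool_pos|contact'
python3 - <<'E'
from lidp import *
p=Q=None
for th,n in ((.45,6),(.2,6),(0.03,5)):
    x,a=lp(th,0); p,Q=go(x,h,a,n,p,Q)
E
```

```text
tool_pos: [0.5248, -0.0704, 0.2184]
contact_force: [-0.8, -0.8, 2.1]
tool_pos: [0.519, -0.0527, 0.2041]
contact_force: [-1.6, -0.4, 1.5]
tool_pos: [0.5138, -0.0364, 0.188]
contact_force: [-0.4, -2.2, 0.5]
n=6 [-0.0, -0.34, -0.0, 0.07, 0.0, 0.26]
n=6 [0.0, -0.33, 0.0, 0.04, -0.0, 0.26]
n=5 [0.0, -0.27, 0.0, 0.02, 0.0, 0.21]
```

```bash
python3 -m jog '[[0,-0.34,0,0.07,0,0.26,-1],[0,-0.34,0,0.07,0,0.26,-1],[0,-0.34,0,0.07,0,0.26,-1],[0,-0.34,0,0.07,0,0.26,-1],[0,-0.34,0,0.07,0,0.26,-1]]' | grep -E 'tool_pos|contact'
python3 -m jog '[[0,-0.34,0,0.07,0,0.26,-1],[0,-0.33,0,0.04,0,0.26,-1],[0,-0.33,0,0.04,0,0.26,-1],[0,-0.33,0,0.04,0,0.26,-1],[0,-0.33,0,0.04,0,0.26,-1]]' | grep -E 'tool_pos|contact'
python3 -m jog '[[0,-0.33,0,0.04,0,0.26,-1],[0,-0.33,0,0.04,0,0.26,-1]]' | grep -E 'tool_pos|contact'
python3 - <<'E'
from lidp import *
from station import viewer
p=Q=None
for th,n in ((0.03,5),(0,3)):
    x,a=lp(th,0); p,Q=go(x,h,a,n,p,Q); print(x)
E
```

```text
tool_pos: [0.506, -0.0118, 0.1571]
contact_force: [0.5, -0.7, 0.6]
tool_pos: [0.5005, 0.0047, 0.1216]
contact_force: [0.4, -1.3, 0.8]
tool_pos: [0.4988, 0.0098, 0.1067]
contact_force: [-0.8, -1.8, 1.3]
n=5 [-0.01, -0.28, -0.0, 0.01, 0.01, 0.21]
[0.49854064 0.01360985 0.07563465]
n=3 [-0.0, -0.08, 0.0, 0.0, 0.0, 0.06]
[0.49842304 0.01397597 0.07      ]
```

```bash
python3 -m jog '[[0,-0.28,0,0.01,0.01,0.21,-1],[0,-0.28,0,0.01,0.01,0.21,-1],[0,-0.28,0,0.01,0.01,0.21,-1],[0,-0.28,0,0.01,0.01,0.21,-1],[0,-0.28,0,0.01,0.01,0.21,-1]]' | grep -E 'tool_pos|contact'
python3 -m jog '[[0,-0.08,0,0,0,0.06,-1],[0,-0.08,0,0,0,0.06,-1],[0,-0.08,0,0,0,0.06,-1],[0,0,0,0,0,0,-1]]' | grep -E 'tool_pos|contact'
python3 -m jog '[[0,0,0,0,0,0.03,-1],[0,0,0,0,0,0,-1]]' | grep -E 'tool_pos|contact'
```

```text
tool_pos: [0.4988, 0.0143, 0.0756]
contact_force: [-0.8, -0.9, 0.8]
tool_pos: [0.4989, 0.0143, 0.0705]
contact_force: [0.1, 0.7, -0.5]
tool_pos: [0.499, 0.0143, 0.07]
contact_force: [-1.2, -0.4, 3.0]
```

```bash
python3 -m jog '[[0,0,0,0,0,0.03,-1],[0,0,0,0,0,0,-1]]' | grep -E 'tool_pos|contact'
python3 -m jog '[[0,0,0,0,0,0.03,-1],[0,0,0,0,0,0,-1]]' | grep -E 'tool_pos|contact'
```

```text
tool_pos: [0.499, 0.0143, 0.07]
contact_force: [-3.8, 0.3, 7.8]
tool_pos: [0.4991, 0.0143, 0.0699]
contact_force: [-7.6, 0.8, 13.3]
```

Lid is shut: firm contact at z = 0.070, as predicted. Next I work out the clamp angle from the earlier wrist view and plan the swing.

```bash
python3 -m jog '[[0,0,0,0,0,-0.3,-1],[0,0,0,0,0,-0.9,-1],[0,0,0,0,0,-0.9,-1],[0,0,0,0,0,-0.9,-1],[0,0,0,0,0,-0.9,-1]]' | grep -E 'tool_pos|contact|t:'
cat > cl.py <<'E'
from lidp import *
import plan
def cp(phi,r,n): return [0,120-r*np.cos(phi)+n*np.sin(phi),83.5+r*np.sin(phi)+n*np.cos(phi)]
def go2(P,b,n,p0=None,R0=None):
    if p0 is None: o=status.get_obs(); p0,R0=o["tool_pos"],R.from_rotvec(o["tool_rot"])
    Rn=Rt(h,0)*R.from_rotvec([np.radians(b),0,0]); w=(R0.inv()*Rn).as_rotvec()/n
    S=sum(R.from_rotvec(w*k).as_matrix() for k in range(n)); d=np.linalg.solve(S,R0.inv().apply(P-p0))
    print(f"n={n}",np.r_[w/np.radians(5),d/.03].round(2).tolist(),"->",np.round(P,3)); return P,Rn
def cpt(phi,off,r=80): return tcp(C,cp(phi,r,6+off),0,0)
E
python3 - <<'E'
from cl import *
w,s,t=pickle.load(open("v2.pkl","rb"))
for phi in (1.57,1.65,1.75,1.85,1.9):
    print(phi,[((proj(w,tcp(C,np.add(cp(phi,95,n),[x,0,0]),0,0))[0]-[120,60])*2).round().tolist() for n in(-6,6) for x in (-12,12)])
D=pickle.load(open("v0.pkl","rb"))["top"]
print("mug",back(D,(404,137),.09),"gourd",back(D,(283,132),.1),"bowl",back(D,(448,176),.05))
p,Q=go2(tcp(C,(0,120,330),0,0),0,8)
p,Q=go2(cpt(1.75,60),50,10,p,Q); p,Q=go2(cpt(1.75,20),50,4,p,Q)
E
```

```text
t: 26.28
tool_pos: [0.499, 0.0143, 0.1856]
tool_rot: [-1.851, -2.536, 0.003]
contact_force: [1.0, -0.5, -0.3]
1.57 [[676.0, 460.0], [658.0, 482.0], [705.0, 460.0], [685.0, 482.0]]
1.65 [[695.0, 460.0], [675.0, 482.0], [722.0, 458.0], [701.0, 480.0]]
1.75 [[717.0, 459.0], [696.0, 481.0], [743.0, 454.0], [720.0, 476.0]]
1.85 [[738.0, 455.0], [716.0, 477.0], [762.0, 448.0], [738.0, 470.0]]
1.9 [[748.0, 453.0], [725.0, 475.0], [771.0, 444.0], [747.0, 467.0]]
mug [ 0.72908002 -0.21729037  0.09      ] gourd [0.73822986 0.12333867 0.1       ] bowl [ 0.62640529 -0.34758662  0.05      ]
n=8 [-0.0, 0.0, -0.0, -0.38, 0.58, -0.6] -> [ 0.66  -0.031  0.33 ]
n=10 [1.0, 0.0, 0.0, 0.0, 0.49, 0.47] -> [ 0.735 -0.007  0.15 ]
n=4 [0.0, 0.0, 0.0, -0.0, -0.26, 0.21] -> [ 0.698 -0.019  0.158]
```

```bash
python3 -m jog '[[0,0,0,-0.38,0.58,-0.6,-1],[0,0,0,-0.38,0.58,-0.6,-1],[0,0,0,-0.38,0.58,-0.6,-1],[0,0,0,-0.38,0.58,-0.6,-1],[0,0,0,-0.38,0.58,-0.6,-1]]' | grep -E 'tool_|contact'
python3 -m jog '[[0,0,0,-0.38,0.58,-0.6,-1],[0,0,0,-0.38,0.58,-0.6,-1],[0,0,0,-0.38,0.58,-0.6,-1]]' | grep -E 'tool_|contact'
python3 -m jog '[[0.98,0,0,0,0.49,0.47,-1],[0.98,0,0,0,0.49,0.47,-1],[0.98,0,0,0,0.49,0.47,-1],[0.98,0,0,0,0.49,0.47,-1],[0.98,0,0,0,0.49,0.47,-1]]' | grep -E 'tool_|contact'
python3 - <<'E'
from cl import *
print(status.get_obs()["q"])
p,Q=go2(cpt(1.75,60),50,6); p,Q=go2(cpt(1.75,20),50,4,p,Q)
E
```

```text
tool_pos: [0.6002, -0.0135, 0.2749]
tool_rot: [-1.851, -2.536, 0.004]
contact_force: [0.1, -0.1, 0.6]
tool_pos: [0.6605, -0.0302, 0.3287]
tool_rot: [-1.851, -2.536, 0.004]
contact_force: [0.7, -0.6, 0.3]
tool_pos: [0.7174, -0.0116, 0.2462]
tool_rot: [-1.677, -2.297, 0.505]
contact_force: [-0.2, -0.6, -1.0]
[-0.06047814  0.53547813  1.05027449 -0.16477315  1.95752512 -0.40132559]
n=6 [0.84, -0.0, -0.0, -0.0, 0.39, 0.38] -> [ 0.735 -0.007  0.15 ]
n=4 [0.0, 0.0, 0.0, -0.0, -0.26, 0.21] -> [ 0.698 -0.019  0.158]
```

```bash
python3 -m jog '[[0.84,0,0,0,0.39,0.38,-1],[0.84,0,0,0,0.39,0.38,-1],[0.84,0,0,0,0.39,0.38,-1],[0.84,0,0,0,0.39,0.38,-1],[0.84,0,0,0,0.39,0.38,-1]]' | grep -E 'tool_|contact'
python3 -m jog '[[0.84,0,0,0,0.39,0.38,-1],[0,0,0,0,0,0,-1]]' | grep -E 'tool_|contact|t:'
python3 - <<'E'
from cl import *
print(status.get_obs()["q"])
p,Q=go2(cpt(1.75,10),50,6)
for phi in (1.4,1.05,.7,.35,.0): p,Q=go2(cpt(phi,0),phi*50/1.75,6,p,Q)
E
```

```text
tool_pos: [0.734, -0.0063, 0.1665]
tool_rot: [-1.495, -2.048, 0.865]
contact_force: [0.4, 0.6, -0.6]
t: 28.78
tool_pos: [0.7327, -0.0061, 0.1462]
tool_rot: [-1.451, -1.992, 0.931]
contact_force: [-0.8, 0.4, -0.6]
[-0.01616148  0.93103852  0.75881405 -0.32680907  2.27456135 -0.43120805]
n=6 [-0.01, -0.0, 0.0, -0.01, -0.22, 0.15] -> [ 0.688 -0.022  0.159]
n=6 [-0.33, 0.0, -0.0, -0.0, -0.16, 0.13] -> [ 0.653 -0.033  0.163]
n=6 [-0.33, -0.0, -0.0, 0.0, -0.1, 0.12] -> [ 0.627 -0.041  0.156]
n=6 [-0.33, 0.0, 0.0, 0.0, -0.07, 0.14] -> [ 0.605 -0.048  0.14 ]
n=6 [-0.33, 0.0, -0.0, -0.0, -0.05, 0.15] -> [ 0.59  -0.053  0.117]
n=6 [-0.33, 0.0, 0.0, -0.0, -0.02, 0.15] -> [ 0.584 -0.055  0.09 ]
```

```bash
python3 -m jog '[[0,0,0,0,-0.22,0.15,-1],[0,0,0,0,-0.22,0.15,-1],[0,0,0,0,-0.22,0.15,-1]]' | grep -E 'tool_pos|contact'
python3 -m jog '[[0,0,0,0,-0.22,0.15,-1],[0,0,0,0,-0.22,0.15,-1],[0,0,0,0,-0.22,0.15,-1]]' | grep -E 'tool_pos|contact'
python3 -m jog '[[-0.33,0,0,0,-0.16,0.13,-1],[-0.33,0,0,0,-0.16,0.13,-1],[-0.33,0,0,0,-0.16,0.13,-1]]' | grep -E 'tool_pos|contact'
python3 -m jog '[[-0.33,0,0,0,-0.16,0.13,-1],[-0.33,0,0,0,-0.16,0.13,-1],[-0.33,0,0,0,-0.16,0.13,-1]]' | grep -E 'tool_pos|contact'
python3 - <<'E'
from cl import *
p=Q=None
for phi in (1.05,.7,.35,.0): p,Q=go2(cpt(phi,0),phi*50/1.75,6,p,Q)
E
```

```text
tool_pos: [0.7116, -0.0136, 0.1602]
contact_force: [-0.9, -0.2, 0.3]
tool_pos: [0.6893, -0.0204, 0.1644]
contact_force: [-0.4, 0.2, 0.6]
tool_pos: [0.6723, -0.0259, 0.1673]
contact_force: [2.7, 1.2, -0.3]
tool_pos: [0.6544, -0.0317, 0.1682]
contact_force: [1.8, 0.5, -1.2]
n=6 [-0.33, -0.0, -0.0, -0.0, -0.09, 0.15] -> [ 0.627 -0.041  0.156]
n=6 [-0.33, 0.0, 0.0, 0.0, -0.07, 0.14] -> [ 0.605 -0.048  0.14 ]
n=6 [-0.33, 0.0, -0.0, -0.0, -0.05, 0.15] -> [ 0.59  -0.053  0.117]
n=6 [-0.33, 0.0, 0.0, -0.0, -0.02, 0.15] -> [ 0.584 -0.055  0.09 ]
```

Contact at about 3 N and the arm is turning. Continuing along the arc.

```bash
python3 -m jog '[[-0.33,0,0,0,-0.09,0.15,-1],[-0.33,0,0,0,-0.09,0.15,-1],[-0.33,0,0,0,-0.09,0.15,-1]]' | grep -E 'tool_pos|contact'
python3 -m jog '[[-0.33,0,0,0,-0.09,0.15,-1],[-0.33,0,0,0,-0.09,0.15,-1],[-0.33,0,0,0,-0.09,0.15,-1]]' | grep -E 'tool_pos|contact'
python3 -m jog '[[-0.33,0,0,0,-0.07,0.14,-1],[-0.33,0,0,0,-0.07,0.14,-1],[-0.33,0,0,0,-0.07,0.14,-1]]' | grep -E 'tool_pos|contact'
python3 -m jog '[[-0.33,0,0,0,-0.07,0.14,-1],[-0.33,0,0,0,-0.07,0.14,-1],[-0.33,0,0,0,-0.07,0.14,-1]]' | grep -E 'tool_pos|contact'
python3 - <<'E'
from cl import *
p=Q=None
for phi in (.35,.0): p,Q=go2(cpt(phi,0),phi*50/1.75,6,p,Q)
E
```

```text
tool_pos: [0.6405, -0.0361, 0.1635]
contact_force: [2.2, 0.9, 2.7]
tool_pos: [0.6269, -0.0404, 0.156]
contact_force: [1.8, 0.2, 3.2]
tool_pos: [0.616, -0.0439, 0.1478]
contact_force: [1.5, -0.9, 3.1]
tool_pos: [0.6059, -0.0472, 0.1387]
contact_force: [2.0, -0.2, 1.6]
n=6 [-0.33, -0.0, -0.0, -0.0, -0.06, 0.14] -> [ 0.59  -0.053  0.117]
n=6 [-0.33, 0.0, 0.0, -0.0, -0.02, 0.15] -> [ 0.584 -0.055  0.09 ]
```

```bash
python3 -m jog '[[-0.33,0,0,0,-0.06,0.14,-1],[-0.33,0,0,0,-0.06,0.14,-1],[-0.33,0,0,0,-0.06,0.14,-1]]' | grep -E 'tool_pos|contact'
python3 -m jog '[[-0.33,0,0,0,-0.06,0.14,-1],[-0.33,0,0,0,-0.06,0.14,-1],[-0.33,0,0,0,-0.06,0.14,-1]]' | grep -E 'tool_pos|contact'
python3 -m jog '[[-0.33,0,0,0,-0.02,0.15,-1],[-0.33,0,0,0,-0.02,0.15,-1],[-0.33,0,0,0,-0.02,0.15,-1]]' | grep -E 'tool_pos|contact'
python3 -m jog '[[-0.33,0,0,0,-0.02,0.15,-1],[-0.33,0,0,0,-0.02,0.1,-1],[-0.33,0,0,0,-0.02,0.1,-1]]' | grep -E 'tool_pos|contact|t:'
```

```text
tool_pos: [0.5973, -0.0498, 0.1284]
contact_force: [2.0, 0.5, 1.0]
tool_pos: [0.5893, -0.0523, 0.1176]
contact_force: [2.4, -0.1, 0.9]
tool_pos: [0.5852, -0.0537, 0.1042]
contact_force: [-0.4, 0.1, 2.4]
t: 33.28
tool_pos: [0.5835, -0.0543, 0.0942]
tool_rot: [-1.851, -2.535, 0.005]
contact_force: [-0.8, 0.7, 2.3]
```

```bash
python3 -m jog '[[0,0,0,0,0,0.07,-1],[0,0,0,0,0,0.06,-1],[0,0,0,0,0,0,-1]]' | grep -E 'tool_pos|contact'
python3 -m jog '[[0,0,0,0,0,0.03,-1],[0,0,0,0,0,0,-1]]' | grep -E 'tool_pos|contact'
python3 -m jog '[[0,0,0,0,0,0.02,-1],[0,0,0,0,0,0,-1]]' | grep -E 'tool_pos|contact'
```

```text
tool_pos: [0.5835, -0.0542, 0.0901]
contact_force: [-0.0, 0.8, -0.3]
tool_pos: [0.5836, -0.0542, 0.0896]
contact_force: [-0.4, -0.3, 0.8]
tool_pos: [0.5836, -0.0542, 0.0895]
contact_force: [-2.3, 1.0, 5.1]
```

```bash
python3 -m jog '[[0,0,0,0,0,0.04,-1],[0,0,0,0,0,0,-1]]' | grep -E 'tool_pos|contact'
python3 -m jog '[[0,0,0,0,0,-0.3,-1],[0,0,0,0,0,-0.9,-1],[0,0,0,-0.5,0,-0.9,-1],[0,0,0,-0.9,0,-0.9,-1],[0,0,0,-0.9,0,-0.9,-1]]' | grep -E 'tool_pos|contact|t:'
python3 -m jog '[[0,0,0,-0.9,0,-0.9,-1],[0,0,0,-0.9,0,-0.9,-1],[0,0,0,-0.9,0,-0.5,-1],[0,0,0,-0.9,0,0,-1],[0,0,0,0,0,0,-1]]' | grep -E 'tool_pos|contact|t:'
python3 - <<'E'
from g import *
from station import viewer
w=viewer.get_image("wrist"); s=viewer.get_image("side");t=viewer.get_image("top"); pickle.dump((w,s,t),open("v9.pkl","wb"))
o=pickle.load(open("v0.pkl","rb"))["side"]["img"]
a=cv2.resize(w["img"],(400,250)); b=cv2.resize(s["img"][100:320,270:420],(240,350)) if 0 else None
A=cv2.resize(s["img"][70:390,150:470],(400,350)); B=cv2.resize(o[70:390,150:470],(400,350))
top=np.hstack([a,cv2.resize(t["img"][90:310,150:502],(400,250))])
cv2.imwrite("pics/v9.png",np.vstack([top,np.hstack([A,B])])[...,::-1])
E
```

```text
tool_pos: [0.5837, -0.0543, 0.0894]
contact_force: [-4.2, 2.2, 10.3]
t: 35.02
tool_pos: [0.6054, -0.1204, 0.2053]
tool_rot: [-1.85, -2.535, 0.008]
contact_force: [0.5, -0.6, 0.0]
t: 35.65
tool_pos: [0.6386, -0.2241, 0.2732]
tool_rot: [-1.853, -2.532, 0.008]
contact_force: [-0.3, -0.3, -0.9]
```

View pics/v9.png

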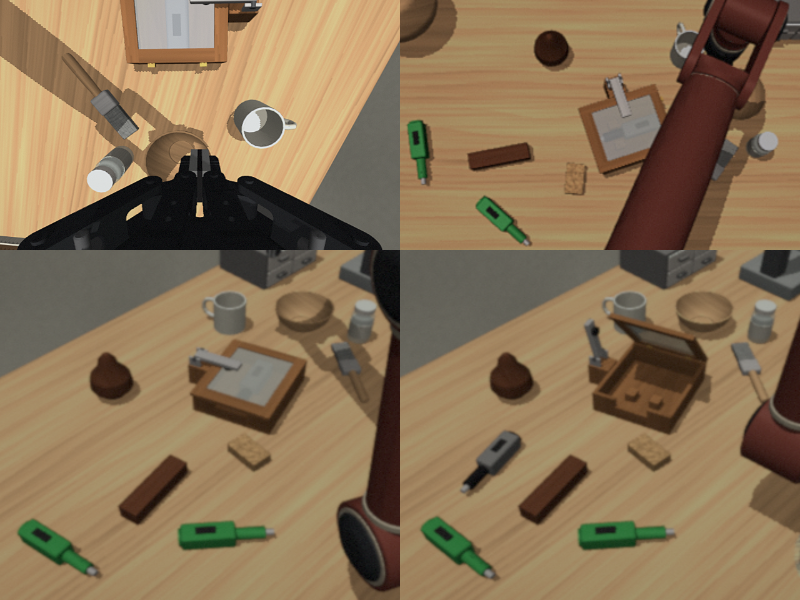

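The lid is shut and the clamp lies level across it; everything else looks in place. The left green look-alike may have shifted slightly during my mistyped move, so I measure that numerically.

Run:
```python
from h import *
D=pickle.load(open("v0.pkl","rb")); w,s,t=pickle.load(open("v9.pkl","rb"))
def blob(i,x,X,y,Y):
    i=cv2.GaussianBlur(i,(3,3),0).astype(int)[y:Y,x:X]; m=((i[...,1]>1.5*i[...,0])&(i[...,1]>1.5*i[...,2])).astype(np.uint8)
    M=cv2.moments(m,True); return round(M['m10']/M['m00']+x,2),round(M['m01']/M['m00']+y,2),round(np.degrees(.5*np.arctan2(2*M['mu11'],M['mu20']-M['mu02'])),1),M['m00']
for nm,n,b in (("top L",t,(140,190,185,260)),("top R",t,(205,275,255,315)),("side L",s,(155,240,300,380)),("side R",s,(285,380,310,350))):
    k=nm.split()[0]; A=blob(D[k]["img"],*b);B=blob(n["img"],*b); print(nm,A,B)
    if k=="top": print(back(D[k],A[:2],.03).round(4),back(n,B[:2],.03).round(4))
print(s["tvec"]-D["side"]["tvec"])
```

```text
top L (167.13, 218.6, np.float64(88.0), 564.0) (166.21, 218.31, np.float64(82.6), 550.0)
[0.5036 0.451  0.03  ] [0.5045 0.4537 0.03  ]
top R (237.27, 281.82, np.float64(41.7), 530.0) (237.27, 281.83, np.float64(41.7), 531.0)
[0.3273 0.2473 0.03  ] [0.3273 0.2473 0.03  ]
side L (192.55, 339.31, np.float64(43.0), 1004.0) (191.41, 340.01, np.float64(36.7), 1021.0)
side R (322.34, 330.3, np.float64(-4.2), 1121.0) (322.3, 330.31, np.float64(-4.2), 1122.0)
[0. 0. 0.]
```

The mistyped move did nudge the left green look-alike (about 3 mm, 5.4° counter-clockwise; the other one hasn't moved). There is time left, so I'll put it back gently.

```bash
python3 plan.py .5223 .456 .28 187.4 0 30
```

```text
n=30 [-0.0, -0.0, -0.53, 0.57, 0.6, -0.01]
```

```bash
python3 -m jog '[[0,0,-0.53,0.57,0.6,-0.01,1],[0,0,-0.53,0.57,0.6,-0.01,1],[0,0,-0.53,0.57,0.6,-0.01,1],[0,0,-0.53,0.57,0.6,-0.01,1],[0,0,-0.53,0.57,0.6,-0.01,1]]' | grep -E 'tool_pos'
python3 -m jog '[[0,0,-0.53,0.57,0.6,-0.01,1],[0,0,-0.53,0.57,0.6,-0.01,1],[0,0,-0.53,0.57,0.6,-0.01,1],[0,0,-0.53,0.57,0.6,-0.01,1],[0,0,-0.53,0.57,0.6,-0.01,1]]' | grep -E 'tool_pos'
python3 -m jog '[[0,0,-0.53,0.57,0.6,-0.01,1],[0,0,-0.53,0.57,0.6,-0.01,1],[0,0,-0.53,0.57,0.6,-0.01,1],[0,0,-0.53,0.57,0.6,-0.01,1],[0,0,-0.53,0.57,0.6,-0.01,1]]' | grep -E 'tool_pos'
python3 -m jog '[[0,0,-0.53,0.57,0.6,-0.01,1],[0,0,-0.53,0.57,0.6,-0.01,1],[0,0,-0.53,0.57,0.6,-0.01,1],[0,0,-0.53,0.57,0.6,-0.01,1],[0,0,-0.53,0.57,0.6,-0.01,1]]' | grep -E 'tool_pos'
python3 -m jog '[[0,0,-0.53,0.57,0.6,-0.01,1],[0,0,-0.53,0.57,0.6,-0.01,1],[0,0,-0.53,0.57,0.6,-0.01,1],[0,0,-0.53,0.57,0.6,-0.01,1],[0,0,-0.53,0.57,0.6,-0.01,1]]' | grep -E 'tool_pos'
python3 -m jog '[[0,0,-0.53,0.57,0.6,-0.01,1],[0,0,-0.53,0.57,0.6,-0.01,1],[0,0,-0.53,0.57,0.6,-0.01,1],[0,0,-0.53,0.57,0.6,-0.01,1],[0,0,0,0,0,0,1]]' | grep -E 'tool_pos|t:'
cat > gr.py <<'E'
from g import *
from station import viewer
def blobw():
    d=viewer.get_image("wrist"); i=d["img"].astype(int); m=((i[...,1]>1.5*i[...,0])&(i[...,1]>1.5*i[...,2])).astype(np.uint8)
    n,l,st,c=cv2.connectedComponentsWithStats(m)
    u0=proj(d,[.5223,.456,.042])[0]
    for k in range(1,n):
        if st[k,4]>400:
            v,u=np.nonzero(l==k); P=np.array([back(d,x,.042)[:2] for x in np.c_[u,v][::7]]); 
            r=cv2.minAreaRect((P*1000).astype(np.float32)); print(st[k].tolist(),"rect mm",np.round(r[0],1),np.round(r[1],1),round(r[2],1))
            # body sides: width profile along axis
            e=np.linalg.svd(P-P.mean(0),full_matrices=False)[2][0]; print("mean",P.mean(0).round(4),"heading",np.degrees(np.arctan2(e[1],e[0])).round(2))
E
python3 - <<'E'
from gr import *
blobw(); go((.5223,.456,.10),187.4,0,8)
E
```

```text
tool_pos: [0.6884, -0.1068, 0.2747]
tool_pos: [0.7098, 0.0146, 0.2759]
tool_pos: [0.7027, 0.1384, 0.2772]
tool_pos: [0.6675, 0.2571, 0.2787]
tool_pos: [0.6061, 0.3647, 0.2804]
t: 39.55
tool_pos: [0.5398, 0.4391, 0.282]
tool_rot: [0.131, -3.133, 0.002]
[176, 0, 45, 24, 695] rect mm [375.7 292.9] [22.3 45.5] 4.7
mean [0.3726 0.2963] heading 87.14
[320, 73, 35, 121, 2756] rect mm [495.8 455.6] [142.3  35.9] 10.1
mean [0.4974 0.4558] heading 10.72
n=8 [-0.0, -0.01, -0.07, 0.07, 0.08, 0.76]
```

Run:
```python
from gr import *
from station import viewer
D=pickle.load(open("v0.pkl","rb"));w,s,t=pickle.load(open("v9.pkl","rb"))
def an(d,b,z):
    x,X,y,Y=b; i=cv2.GaussianBlur(d["img"],(3,3),0).astype(int)[y:Y,x:X]; m=(i[...,1]>1.5*i[...,0])&(i[...,1]>1.5*i[...,2]); v,u=np.nonzero(m)
    P=np.array([back(d,(a+x,c+y),z)[:2] for a,c in zip(u,v)]); e=np.linalg.svd(P-P.mean(0),full_matrices=False)[2][0]; e*=np.sign(e[0])
    return P.mean(0).round(4),np.degrees(np.arctan2(e[1],e[0])).round(2)
b=(140,190,185,260)
for d in (D["top"],t): print("top",an(d,b,.03))
b=(155,240,300,380)
for d in (D["side"],s): print("side",an(d,b,.03))
d=viewer.get_image("wrist"); print("wrist",an(d,(300,400,50,230),.03),an(d,(300,400,50,230),.042))
```

```text
top (array([0.5039, 0.451 ]), np.float64(5.7))
top (array([0.5047, 0.4537]), np.float64(11.0))
side (array([0.4998, 0.4556]), np.float64(3.86))
side (array([0.5001, 0.4582]), np.float64(9.07))
wrist (array([0.4983, 0.4565]), np.float64(10.57)) (array([0.4975, 0.4558]), np.float64(10.57))
```

Run:
```python
from gr import *
p,Q=go((.518,.4597,.10),190.6,0,8); p,Q=go((.518,.4597,.012),190.6,0,6,p,Q); go((.5177,.4551,.012),185.3,0,4,p,Q)
```

```text
n=8 [-0.0, -0.01, -0.15, 0.08, 0.1, 0.76]
n=6 [0.0, 0.0, 0.0, 0.0, 0.0, 0.49]
n=4 [0.0, 0.0, 0.26, 0.01, -0.04, 0.0]
```

```bash
python3 -m jog '[[0,0,-0.15,0.08,0.1,0.76,1],[0,0,-0.15,0.08,0.1,0.76,1],[0,0,-0.15,0.08,0.1,0.76,1],[0,0,-0.15,0.08,0.1,0.76,1],[0,0,-0.15,0.08,0.1,0.76,1]]' | grep -E 'tool_pos|contact'
python3 -m jog '[[0,0,-0.15,0.08,0.1,0.76,1],[0,0,-0.15,0.08,0.1,0.76,1],[0,0,-0.15,0.08,0.1,0.76,1],[0,0,0,0,0,0,1]]' | grep -E 'tool_pos|contact|t:'
python3 - <<'E'
from gr import *
p,Q=go((.518,.4597,.012),190.6,0,6); print(Rt(190.6,0).as_rotvec(),status.get_obs()["tool_rot"])
E
```

```text
tool_pos: [0.5267, 0.451, 0.1658]
contact_force: [-0.1, -0.3, -0.6]
t: 40.78
tool_pos: [0.5164, 0.4578, 0.0961]
tool_rot: [0.29, -3.117, 0.006]
contact_force: [-0.3, 0.0, 0.2]
n=6 [-0.01, -0.02, 0.0, -0.01, 0.01, 0.47]
[ 0.29019076 -3.1281614  -0.        ] [ 0.29000835 -3.11745297  0.0060977 ]
```

```bash
python3 -m jog '[[0,0,0,0,0.01,0.47,1],[0,0,0,0,0.01,0.47,1],[0,0,0,0,0.01,0.47,1],[0,0,0,0,0.01,0.47,1],[0,0,0,0,0.01,0.47,1]]' | grep -E 'tool_pos|contact'
python3 -m jog '[[0,0,0,0,0.01,0.47,1],[0,0,0,0,0,0,0.2],[0,0,0,0,0,0,0],[0,0,0,0,0,0,-0.2],[0,0,0,0,0,0,-0.3]]' 20 | grep -E 'tool_pos|contact|open'
python3 -m jog '[[0,0,0,0,0,0,-1],[0,0,0,0,0,0,-1]]' 20
python3 - <<'E'
from gr import *
o=status.get_obs(); r=R.from_rotvec(o["tool_rot"]).as_matrix(); hh=np.degrees(np.arctan2(r[1,0],r[0,0])); print(hh)
d=np.array([.5177-.518,.4551-.4597,0]); go(o["tool_pos"]+d,hh-5.3,0,4)
E
```

```text
tool_pos: [0.5174, 0.4599, 0.0279]
contact_force: [-0.3, -0.5, 0.4]
tool_pos: [0.518, 0.4606, 0.016]
contact_force: [-0.5, -1.3, 2.2]
opening: 0.0376
t: 42.28
tool_pos: [0.518, 0.4606, 0.016]
tool_rot: [0.29, -3.124, 0.001]
contact_force: [0.3, -1.2, 4.8]
opening: 0.038
grip_force: 22.0
-169.39953111361294
n=4 [-0.0, -0.01, 0.27, 0.01, -0.04, 0.0]
```

```bash
python3 -m jog '[[0,0,0.27,0.01,-0.04,0,-1],[0,0,0.27,0.01,-0.04,0,-1],[0,0,0.27,0.01,-0.04,0,-1],[0,0,0.27,0.01,-0.04,0,-1],[0,0,0,0,0,0,-1]]' | grep -E 'tool_pos|contact'
python3 -m jog '[[0,0,0,0,0,0,0],[0,0,0,0,0,0,0.5],[0,0,0,0,0,0,1],[0,0,0,0,0,0,1]]' | grep -E 'tool_pos|contact|open'
python3 -m jog '[[0,0,0,0,0,-0.4,1],[0,0,0,0,0,-0.8,1],[0,0,0,0,0,-0.9,1],[0,0,0,0,0,-0.9,1],[0,0,0,0,0,-0.9,1]]' | grep -E 'tool_pos|contact|t:'
python3 -m jog '[[0,0,0,-0.8,0.9,-0.9,1],[0,0,0,-0.8,0.9,-0.9,1],[0,0,0,-0.8,0.9,-0.9,1],[0,0,0,-0.8,0.9,-0.5,1],[0,0,0,-0.8,0.9,0,1]]' | grep -E 'tool_pos|t:'
cat > chk.py <<'E'
from gr import *
D=pickle.load(open("v0.pkl","rb"))
def an(d,b,z=.03):
    x,X,y,Y=b; i=cv2.GaussianBlur(d["img"],(3,3),0).astype(int)[y:Y,x:X]; m=(i[...,1]>1.5*i[...,0])&(i[...,1]>1.5*i[...,2]); v,u=np.nonzero(m)
    P=np.array([back(d,(a+x,c+y),z)[:2] for a,c in zip(u,v)]); e=np.linalg.svd(P-P.mean(0),full_matrices=False)[2][0]; e*=np.sign(e[0])
    return P.mean(0).round(4),np.degrees(np.arctan2(e[1],e[0])).round(2),len(u)
for k,b in (("top",(140,190,185,260)),("side",(155,240,300,380))): print(k,an(D[k],b),an(viewer.get_image(k),b))
E
python3 chk.py
```

```text
tool_pos: [0.5175, 0.4562, 0.0159]
contact_force: [1.1, 2.2, 5.5]
tool_pos: [0.5165, 0.4551, 0.0144]
contact_force: [-0.1, -0.3, -0.5]
opening: 0.0854
t: 44.02
tool_pos: [0.5182, 0.456, 0.1356]
tool_rot: [0.142, -3.135, -0.0]
contact_force: [-0.1, 0.4, 1.1]
t: 44.65
tool_pos: [0.6269, 0.6027, 0.2336]
tool_rot: [-0.142, 3.138, 0.005]
top (array([0.5039, 0.451 ]), np.float64(5.7), 564) (array([0.5039, 0.4507]), np.float64(6.01), 547)
side (array([0.4998, 0.4556]), np.float64(3.86), 1004) (array([0.4993, 0.4555]), np.float64(3.78), 1010)
```

The look-alike is back within 0.5 mm and 0.3°. The lid and clamp are shut and nothing is touching them, so I hand in.

```bash
python3 -m jog '[[0,0,0,0,0,0,1],[0,0,0,0,0,0,1]]' | grep -E 't:|contact'; python3 -c "
from station import finish_job; print(finish_job())"
```

```text
t: 45.0
tool_rot: [0.142, -3.133, 0.002]
contact_force: [0.1, -0.1, 0.1]
the job is handed in; nothing more can be done
None
```

The handpiece lies flat in the case with its nose in the slot, the lid is shut and the clamp is down on it, handed in at 45 s; a mistyped move nudged one green look-alike about 3 mm and 5°, and I put it back to within about 0.5 mm and 0.3° of where it was.

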